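# Pull the flagged circuit card and set it up for inspection

## Task

Swing the retaining bar off the card rack, draw the card with the red rail straight up out of its slot, and set it gently on the sloped inspection stand: bottom edge fully down on the ledge, back flat against the plate, chips facing out, about centred. Let go of it there; leave the two black-railed cards in their slots and the other bench things where they are.

Things in the scene. Friction and masses are not known exactly. Their poses are not given: they have to be found in the camera images.
- rack: blue slotted card rack, fixed, 150 x 150 mm; origin at the centre of its underside. Guide walls 85 mm high on its +y and -y sides. Three slots at x = -40, 0, +40 mm, each with one upright card, flat faces looking along rack x, side edges in 6 mm wide vertical grooves. A card must rise 75 mm to leave the grooves. Card tops are 130 mm above the bench
- bar (a joint): swing angle (rad) of the aluminium bar that locks the cards in from above. 0 = closed, along rack +x over the cards; it grows as the bar swings level, clockwise from above, to the rack's -y side; clear of all cards from 0.7, stop at 1.5. Pivot: vertical pin at rack x -68, y -47 mm; light friction, stays where left. Bar 12 mm wide, 10 mm thick, underside 134 mm above the bench (4 mm over the cards)
- bar_knob (a point): point on the axis of the yellow upright round knob at the free end of the bar, 133 mm from the pivot; knob 16 mm across, 36 mm tall, its top 16 mm above this point and 180 mm above the bench, bar's upper side 20 mm below it
- target: the circuit card with the RED top rail: green board 110 mm wide (its y), 120 mm tall (its z), 3 mm thick (its x), about 0.12 kg, chips 3 mm high on its +x face. Origin at the middle of its bottom edge. The rail along the top edge is 10 mm thick (x), 16 mm tall, as wide as the card. Starts upright in any of the three slots, its axes parallel to the rack's
- target_rail (a point): centre of the red rail, 112 mm above the card's origin, on its mid-plane
- spare_a: card of the same size with a black rail, in another slot; origin as for the target
- spare_b: card of the same size with a black rail, in the third slot; origin as for the target
- stand: sloped inspection stand, fixed: dark base 130 x 150 mm; origin at the centre of its underside. White plate 130 mm wide (y), 80 mm long up the slope, leaning back 0.35 rad (20 deg) from vertical: its face looks to stand +x and up, its upper edge lies towards -x. At its foot a ledge at right angles to the plate sticks out 14 mm to a lip 8 mm high
- stand_seat (a point): inner corner where plate face and ledge meet, at mid-width, 35 mm above the bench; a seated card has the back of its bottom edge here, its top 40 mm standing past the plate's upper edge
- solvent: glass solvent bottle with a steel cap, 56 mm across, 100 mm tall; origin at the centre of its underside
- flux: low flux jar with a white lid, 48 mm across, 34 mm tall; origin at the centre of its underside
- paste: small clear jar with a yellow lid, 38 mm across, 45 mm tall; origin at the centre of its underside
- driver: screwdriver with a blue handle, 160 mm long, lying along its x axis
- tray: grey parts tray with two compartments, 100 x 70 x 22 mm; origin at the centre of its underside
- heatsink: finned aluminium heat sink, 45 x 45 x 24 mm; origin at the centre of its underside
Things that resemble listed ones, but are neither listed nor needed, are in the scene too. What is shaped like the rack but turquoise is not meant.

How it is judged (in metres and radians):
On the way, in this order (a step that is already met when the one before it is completed fails the run):
1. the retaining bar is swung clear of the cards (over 0.7 rad) (value of joint bar above 0.7 rad), for 0.1 s.
2. the red-railed card is drawn up clear of the rack's guide walls (z of target in the frame of rack above 0.087 m), for 0.1 s.
At the end, for the whole second after the job is handed in: Red-railed card released and still on the stand: foot within 8 to 10 mm of the seat corner, within 20 mm of the middle, leaning with the plate (0.13 rad), square to it (0.1 rad), chips outward; black-railed cards within 12 mm of where they stood (y of target in the frame of stand_seat between -0.02 and 0.02 m and x of target in the frame of stand_seat between -0.008 and 0.01 m and z of target in the frame of stand_seat between -0.008 and 0.01 m and angle between target's own z axis and vertical between 0.22 and 0.48 rad and angle between target's own x axis and vertical between 1.09 and 1.35 rad and angle between the y axis of target and the y axis of stand, either way round below 0.1 rad and contact force between target and stand above 0.2 N and linear speed of target below 0.02 m/s and distance of each of spare_a, spare_b from where it was at the start of the episode below 0.012 m); the robot touches nothing.
It fails at once if the card is dropped or knocked onto the stand (touching it at over 0.2 m/s) (contact force between target and stand above 0.5 N and linear speed of target above 0.2 m/s).
It fails at once if a black-railed card is pulled out of place (over 30 mm) (distance of any of spare_a, spare_b from where it was at the start of the episode above 0.03 m).
It fails at once if another bench thing was pushed away (over 30 mm) (distance of any of solvent, flux, paste, driver, tray, heatsink from where it was at the start of the episode above 0.03 m).
It also fails if it takes over 54 s, if anything falls off the work surface, if the arm or the gripper's body presses on something with over 40 N, if the wrist force passes 120 N, or if a joint passes its speed limit or range.

## Robot

A 6-joint arm with a two-finger parallel gripper is mounted at the origin on the work surface. World frame = base frame: x ahead of the robot, y to its left, z up, the work surface at z = 0. Lengths are in mm, angles in rad, forces in N, time in s.
With the tool pointing down it reaches from about 350 to 775 mm from the base axis. Payload 7.3 kg.
Tool frame: the origin (TCP) lies on the centre line of the jaws, within the pads' length; the fingertips stand 17 mm ahead of it and the grasp point (between the pads) lies 2 mm behind it; z points along the fingers, y is the line along which they close (so a half turn about z gives the same grasp; the last joint's range is limited). The gripper opens to 92 mm and grips with 3 to 60 N. Pads are 19 mm wide; open, the fingers measure 130 mm over their backs; the gripper's body (75 mm by 190 mm) begins 47 mm behind the grasp point.
Start: joints at [-1.332, 0.342, 1.524, -0, 1.275, -0.146], TCP at [197.094, -486.618, 243.741] pointing down, gripper open.
Joint ranges: [-2.53, 2.53], [-0.77, 2.02], [0.04, 2.7], [-1, 4.14], [0.28, 2.66], [-3.11, 3.11]. Speed limits (rad/s): [2.57, 2.57, 3.14, 3.14, 3.14, 3.14].

## Interface

Orientations are given as [roll, pitch, yaw] about the fixed x, y, z axes, in that order (R = Rz(yaw) Ry(pitch) Rx(roll)).
In Python, from plant import bot gives the robot as it stands. The module is installed in compiled form; this text tells all that it offers.
- The arm moves only by the shell command python3 -m pendant 'ROWS'. ROWS is JSON, a list of rows, each a list of 3 entries, a list of its own where there are three numbers: the shift along the world's x, y, z as a fraction of full scale, then the turn, a rotation vector about the world's x, y, z as a fraction of full scale, then the opening, from -1 (shut) to 1 (fully open), so that 0 is half open. In form: [[[tx, ty, tz], [rx, ry, rz], claw], ...]. A call has exactly 10 rows; each row shifts and turns the commanded pose from where the row before left it; what a row does not reach is not made up. Full scale, the value 1, is 30 mm for a shift and 0.12 rad for a turn. A row lasts 1/12 s, in which the tool goes at most 41.7 mm and 7.16 degrees, less where a joint would pass 70% of its speed; a pose out of reach is approached as far as the arm can. A call with a number of a shift or a turn outside -1 to 1 is refused whole. A call with a gripper value outside its range is refused whole. The fingers move at their own pace and stop on an object; the grip force is fixed at half the most. Time passes only in rows, so rows that do not move let the fingers close, or fill a call up. It gives the time, the measured TCP pose, the force, the opening and the grip force at its end, in the units of the state.
- bot.get_obs(): the state, without advancing time (a new reading comes with each control period).
- bot.capture(name): name is "scene" or "side" or "wrist"; returns the picture (420x560x3 uint8, blue, green, red); there is no depth.
- bot.camera_params(name): a dict with "fovy" (degrees; the focal length in pixels is half the picture's height over the tangent of half this angle, whatever the lens; pixels are square), "cx", "cy" (the principal point, pixels), "distortion" ([k1, k2, p1, p2, k3] as OpenCV has them; the pictures are not rectified), "camera_from_world" (4x4, takes a point from world to camera coordinates). Camera axes: x right, y down, z forward; pixel columns grow to the right and rows downward; lengths in mm; the calibration is good to about 2 mm. A picture is of the moment at which its call begins: read the wrist's pose just before it. camera_params takes no time and is no camera call; for the wrist camera it gives the pose at the moment of the call.
- bot.close_job(): hands the job in; it is judged then, once.
The state is a dict: "time": time; "joint_positions": joint angles; "dq": joint speeds; "tau": joint torques, N m; "tool_pos": TCP position; "tcp_rot": TCP orientation; "contact_force": force on the tool from outside, world axes, zero at the start; "moment": the same for the moment, N m; "grip_width": finger opening in mm; "finger_force": force on a finger pad.
Only numpy, scipy, OpenCV 4.12 (cv2) and the standard library are available. Lean on these libraries where they do the work, as an engineer would, in place of code of your own. Each camera call takes 0.05 s, during which the arm holds its last target. There are 200 camera calls.

## Working session

There is one attempt and no reset: what is moved stays moved. The work goes in short steps, Python scripts to look and compute and a shell command to move; the robot and the scene stay as the last step left them, time stands still between calls to the robot, and variables do not carry over. Pictures are saved under pics/ and viewed, at most 10 in all, crops included, and the job is handed in when it is done.

```bash
mkdir -p pics
cat > h.py <<'E'
import numpy as np, cv2
from plant import bot
def K(n):
    p=bot.camera_params(n); f=210/np.tan(np.radians(p["fovy"])/2)
    return np.array([[f,0,p["cx"]],[0,f,p["cy"]],[0,0,1]]),np.array(p["distortion"],float),np.array(p["camera_from_world"])
def ray(n,uv,P=None):
    k,d,T=P or K(n)
    q=cv2.undistortPoints(np.array([[uv]],float),k,d)[0,0]
    R=T[:3,:3]; return -R.T@T[:3,3], R.T@np.array([q[0],q[1],1])
def onz(n,uv,z,P=None):
    o,v=ray(n,uv,P); return o+v*(z-o[2])/v[2]
def tri(obs):
    A=np.zeros((3,3));b=np.zeros(3)
    rs=[ray(*o) for o in obs]
    for o,v in rs:
        v=v/np.linalg.norm(v);M=np.eye(3)-np.outer(v,v);A+=M;b+=M@o
    x=np.linalg.solve(A,b)
    return x,[np.linalg.norm(np.cross(x-o,v/np.linalg.norm(v))) for o,v in rs]
def proj(n,X,P=None):
    k,d,T=P or K(n)
    return cv2.projectPoints(np.array(X,float).reshape(-1,1,3),cv2.Rodrigues(T[:3,:3])[0],T[:3,3],k,d)[0].reshape(-1,2)
E
python3 - <<'E'
from h import *
for n in("scene","side"):
    im=bot.capture(n); cv2.imwrite(f"pics/{n}0.png",im)
    k,d,T=K(n); print(n,-T[:3,:3].T@T[:3,3],T[2,:3],k[0,0])
    cv2.imwrite(f"pics/{n}0b.png",cv2.resize(im,(784,588),interpolation=cv2.INTER_CUBIC))
E
```

```text
scene [1329.24298418  102.5498281  1277.19355916] [-0.56513927 -0.02712355 -0.82454952] 526.2335607186144
side [-140.80544124 -604.94933903 1055.10538352] [ 0.49964773  0.51033053 -0.69993921] 420.296531624476
```

View pics/scene0b.png

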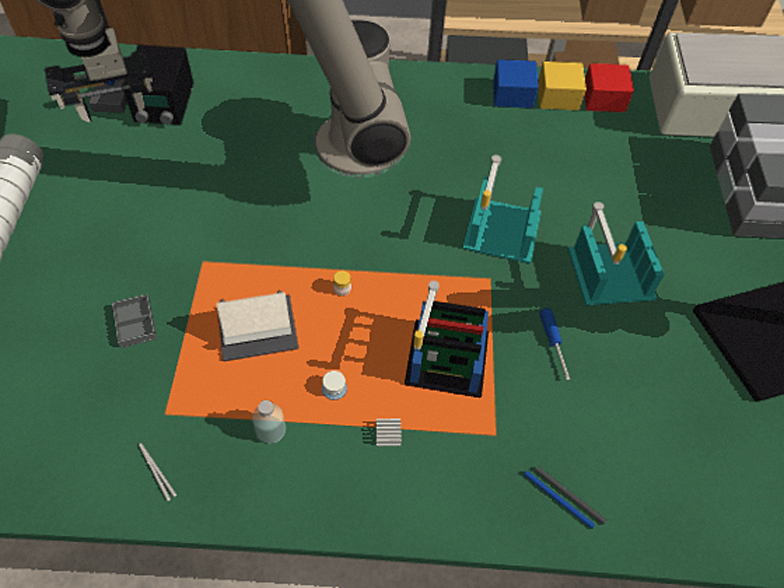

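View pics/side0b.png

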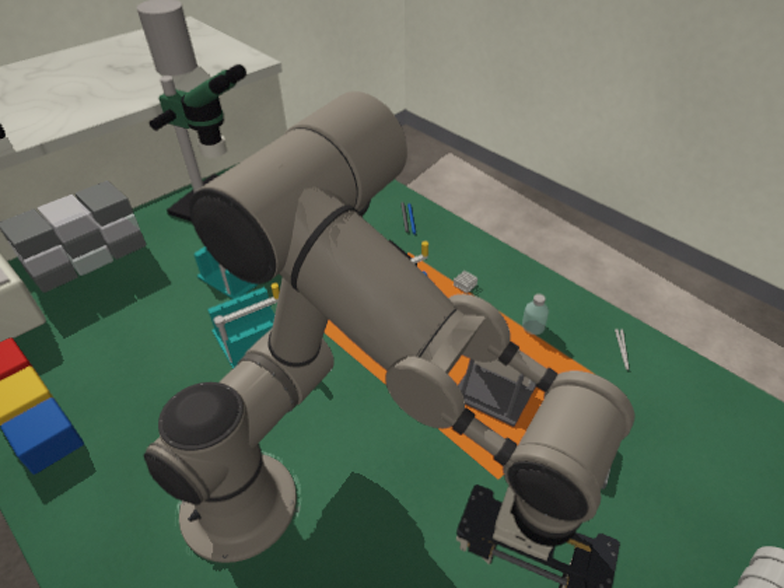

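The scene camera sees the blue rack around (447,345), the knob at (418,340), the pivot at (433,287), the red rail at (457,324), and the stand at (257,320) with its ledge side towards world +x. The side view is blocked by the arm. Next I measure with masks and look at a crop.

Run:
```python
from h import *
im=cv2.imread("pics/scene0.png"); hsv=cv2.cvtColor(im,cv2.COLOR_BGR2HSV)
P=K("scene")
def blobs(m,box):
    x0,y0,x1,y1=box; z=np.zeros_like(m); z[y0:y1,x0:x1]=m[y0:y1,x0:x1]
    return [c for c in cv2.findContours(z,0,2)[0] if cv2.contourArea(c)>15]
red=cv2.inRange(hsv,(0,150,60),(6,255,255))|cv2.inRange(hsv,(172,130,60),(180,255,255))
for c in blobs(red,(290,215,350,250)):
    r=cv2.minAreaRect(c);print("red",r,cv2.boundingRect(c)); 
yel=cv2.inRange(hsv,(20,140,120),(32,255,255))
for c in blobs(yel,(285,225,315,260)):
    print("yel",cv2.boundingRect(c),cv2.contourArea(c))
    x,y,w,h=cv2.boundingRect(c); print(" knob top",onz("scene",(x+w/2-.5,y+3),180,P))
wh=cv2.inRange(hsv,(0,0,150),(40,60,255))
for c in blobs(wh,(150,200,215,260)):
    a=cv2.approxPolyDP(c,4,True)[:,0]; print("plate",a.tolist(),cv2.minAreaRect(c))
cv2.imwrite("pics/c1.png",np.hstack([cv2.resize(im[195:290,285:355],None,fx=6,fy=6,interpolation=2)[:560],cv2.resize(im[200:263,150:220],(360,324),interpolation=2) if 0 else np.vstack([cv2.resize(im[200:260,150:215],None,fx=5,fy=5,interpolation=2),np.zeros((260,325,3),np.uint8)])]))
```

```text
red ((324.80633544921875, 232.5086669921875), (39.610897064208984, 5.930230140686035), 8.746161460876465) (305, 227, 40, 12)
yel (296, 236, 6, 12) 35.5
 knob top [653.22485024 152.45278929 180.        ]
plate [[203, 210], [155, 217], [160, 244], [207, 238]] ((180.97894287109375, 227.08480834960938), (29.908613204956055, 49.32741165161133), 80.7538833618164)
```

View pics/c1.png

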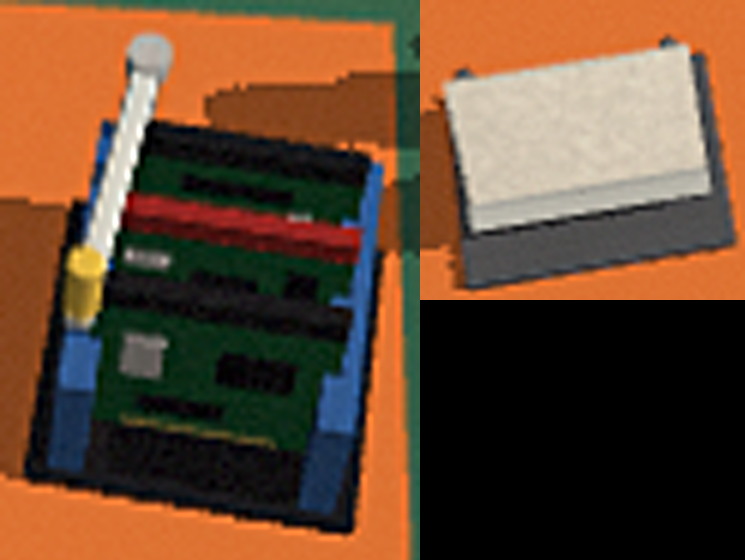

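The crop shows red in the middle slot with a black card on each side, chips facing the camera (+x), and the stand's plate facing +x. Crop pixels convert to scene pixels as follows: rack front base corners (289.5,274.7) and (343.7,283.7), knob top (299.2,237.5), pivot (310,203.5), plate top corners (155,217) and (203.6,209).

Run:
```python
from h import *
P=K("scene"); z=lambda u,v,h:onz("scene",(u-.5,v-.5),h,P)
def show(n,a,b):
    d=b-a; print(n,a.round(1),b.round(1),"len",np.linalg.norm(d).round(1),"yaw of x",(np.arctan2(d[1],d[0])-np.pi/2).round(3))
show("rack front z0",z(289.5,274.7,0),z(343.7,283.7,0))
show("rail front top z130",z(306.3,230.3,130),z(345.2,235.2,130))
show("rail front low z114",z(305.3,234.5,114),z(345,239,114))
a,b=z(310,203.5,148),z(299.2,237.5,180); d=b-a; print("pivot,knob",a,b,np.linalg.norm(d[:2]),np.arctan2(d[1],d[0]))
show("plate top z110",z(155,217,110),z(203.6,209,110))
show("plate foot z35",z(160.4,241.6,35),z(208.2,234.2,35))
show("stand front z0",z(159.4,258,0),z(213,248.6,0))
```

```text
rack front z0 [656.2 138.1  -0. ] [672.6 284.5   0. ] len 147.4 yaw of x -0.112
rail front top z130 [593.2 172.7 130. ] [600.8 272.6 130. ] len 100.2 yaw of x -0.076
rail front low z114 [596.1 171.4 114. ] [602.3 274.2 114. ] len 103.0 yaw of x -0.06
pivot,knob [520.43957874 179.54967739 148.        ] [647.45904327 152.77482933 180.        ] 129.8107732742805 -0.20775183558753138
plate top z110 [ 567.5 -228.4  110. ] [ 532.4 -103.7  110. ] len 129.6 yaw of x 0.274
plate foot z35 [ 597.8 -220.1   35. ] [564.8 -93.   35. ] len 131.3 yaw of x 0.254
stand front z0 [ 629.7 -222.5    0. ] [589.5 -79.1   0. ] len 148.9 yaw of x 0.273
```

Run:
```python
from h import *
o=bot.get_obs(); print(o["tool_pos"],o["tcp_rot"],o["grip_width"])
k,d,T=K("wrist"); print(-T[:3,:3].T@T[:3,3],T[:3,:3].round(2),k,d)
```

```text
[ 197.0128242  -486.27709869  243.10993616] [-3.14022233e+00 -1.71707526e-04  3.84818987e-01] 91.68681661089306
[ 261.38694979 -459.83277644  383.49175767] [[ 0.38 -0.93 -0.  ]
 [-0.9  -0.36  0.26]
 [-0.24 -0.1  -0.97]] [[299.50223078   0.         279.72809544]
 [  0.         299.50223078 213.6293624 ]
 [  0.           0.           1.        ]] [-0.05294796  0.          0.          0.          0.        ]
```

```bash
python3 -m pendant '[[[0,0,1],[0,0,0.7],1],[[0.2,0,0.8],[0,0,0.7],1],[[0.6,0.2,0.5],[0,0,0.7],1],[[0.7,0.4,0],[0,0,0.7],1],[[0.7,0.7,0],[0,0,0.7],1],[[0.7,0.7,0],[0,0,0.7],1],[[0.7,0.7,0],[0,0,0.7],1],[[0.7,0.7,0],[0,0,0.7],1],[[0.7,0.7,0],[0,0,0.7],1],[[0.7,0.7,0],[0,0,0.7],1]]'
```

```text
time: 0.93
tool_pos: [368.8, -341.3, 312.4]
tcp_rot: [-3.141, -0.0, 1.229]
contact_force: [-0.1, 0.1, -0.4]
grip_width: 91.9
finger_force: 0.0
```

```bash
python3 -m pendant '[[[0.7,0.8,0],[0,0,0.75],1],[[0.7,0.8,0],[0,0,0.75],1],[[0.7,0.8,0],[0,0,0.75],1],[[0.7,0.8,0],[0,0,0.75],1],[[0.7,0.8,0],[0,0,0.75],1],[[0.7,0.8,0],[0,0,0.75],1],[[0.7,0.8,0],[0,0,0.75],1],[[0.7,0.8,0],[0,0,0.75],1],[[0.5,0.8,0],[0,0,0.75],1],[[0.5,0.8,0],[0,0,0.75],1]]'
```

```text
time: 1.77
tool_pos: [566.8, -101.1, 312.1]
tcp_rot: [-3.141, -0.001, 2.13]
contact_force: [-0.5, -0.3, -0.4]
grip_width: 91.8
finger_force: 0.0
```

```bash
python3 - <<'E'
from h import *
import pickle
P=K("wrist"); cv2.imwrite("pics/w1.png",bot.capture("wrist")); pickle.dump(P,open("w1.pkl","wb"))
E
python3 -m pendant '[[[0.3,0.9,0],[0,0,0.7],1],[[0.3,0.9,0],[0,0,0.7],1],[[0.3,0.9,0],[0,0,0.7],1],[[0.3,0.9,0],[0,0,0.7],1],[[0.3,0.9,0],[0,0,0.7],1],[[0.3,0.9,0],[0,0,0.7],0],[[0.3,0.9,0],[0,0,0.7],0],[[0.3,0.9,0],[0,0,0.7],0],[[0.2,0.9,0],[0,0,0.7],0],[[0,0.2,0],[0,0,0.4],-0.2]]'
python3 - <<'E'
from h import *
import pickle
P=K("wrist"); im=bot.capture("wrist"); cv2.imwrite("pics/w2.png",im); pickle.dump(P,open("w2.pkl","wb"))
w1=cv2.imread("pics/w1.png")
cv2.imwrite("pics/w12.png",np.hstack([cv2.resize(im,(400,300)),cv2.resize(w1,(400,300))]))
E
```

```text
time: 2.65
tool_pos: [644.3, 150.4, 311.4]
tcp_rot: [3.14, -0.002, 2.936]
contact_force: [0.0, 0.2, -0.2]
grip_width: 63.3
finger_force: 0.0
```

View pics/w12.png

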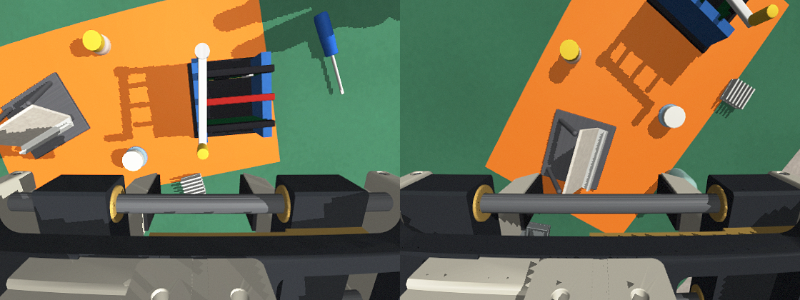

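The left picture (wrist over the rack, half size) shows the knob at (203,154), the pivot at (203,50), the red rail from (207,100) to (274,97) and the rack's right wall at x≈268. I measure these with masks.

Run:
```python
from h import *
import pickle
P=pickle.load(open("w2.pkl","rb")); im=cv2.imread("pics/w2.png"); hsv=cv2.cvtColor(im,cv2.COLOR_BGR2HSV)
def sub(m,b):
    z=np.zeros_like(m);x0,y0,x1,y1=b;z[y0:y1,x0:x1]=m[y0:y1,x0:x1];return z
def big(m): return max(cv2.findContours(m,0,2)[0],key=cv2.contourArea)
yel=sub(cv2.inRange(hsv,(20,120,90),(34,255,255)),(260,190,310,235))
c=big(yel); (u,v),r=cv2.minEnclosingCircle(c); print("knob",cv2.boundingRect(c),u,v,r,onz("w",(u,v),180,P))
red=sub(cv2.inRange(hsv,(0,140,60),(6,255,255))|cv2.inRange(hsv,(172,120,60),(180,255,255)),(270,110,400,160))
c=big(red); r=cv2.minAreaRect(c); b=cv2.boxPoints(r); print("red",r); b=b[np.argsort(b[:,0])]
pl,pr=b[:2].mean(0),b[2:].mean(0)
l,q=onz("w",pl,130,P),onz("w",pr,130,P); print(l,q,np.linalg.norm(q-l),"yaw",np.arctan2(-(q-l)[0],(q-l)[1]))
wh=sub(cv2.inRange(hsv,(0,0,225),(180,40,255)),(260,55,305,90)); c=big(wh);print("piv",cv2.minEnclosingCircle(c)[0],onz("w",cv2.minEnclosingCircle(c)[0],150,P))
cv2.imwrite("pics/w2c.png",cv2.resize(im[60:240,240:400],(800*1,600*1)[:2] and (530,596),interpolation=2))
```

```text
knob (276, 201, 17, 23) 283.0 211.81817626953125 11.226539611816406 [646.36937799 153.84384829 180.        ]
red ((336.8770751953125, 138.64755249023438), (10.502144813537598, 95.06253051757812), 84.80557250976562)
[587.48427781 173.5694249  130.        ] [598.62363291 272.76421523 130.        ] 99.81829321589456 yaw -0.11182926894634514
piv (283.0, 74.77586364746094) [523.94039848 179.39101665 150.        ]
```

View pics/w2c.png

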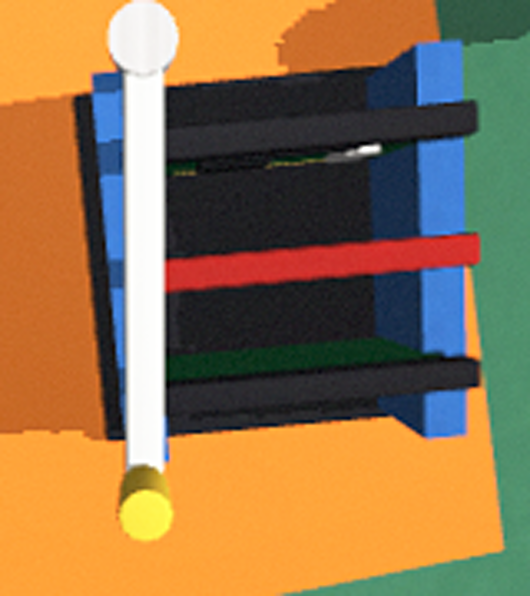

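Knob at (648,153), pivot near (519,179), rail centre near (592,218) with rack yaw −0.11. All of this agrees across views and with the given sizes. Now I straddle the knob.

```bash
python3 -m pendant '[[[0.12,0.08,-0.5],[0,0,0],-0.2],[[0,0,-0.6],[0,0,0],-0.2],[[0,0,-0.6],[0,0,0],-0.2],[[0,0,-0.6],[0,0,0],-0.2],[[0,0,-0.6],[0,0,0],-0.2],[[0,0,-0.6],[0,0,0],-0.2],[[0,0,-0.6],[0,0,0],-0.2],[[0,0,-0.5],[0,0,0],-0.3],[[0,0,-0.2],[0,0,0],-0.4],[[0,0,0],[0,0,0],-0.4]]'
```

```text
time: 3.53
tool_pos: [646.7, 147.9, 166.8]
tcp_rot: [-3.14, -0.004, 2.927]
contact_force: [0.7, 0.5, -0.5]
grip_width: 28.1
finger_force: 0.0
```

```bash
python3 -m pendant '[[[-0.12,-0.47,0],[0,0,-0.92],-0.4],[[-0.17,-0.46,0],[0,0,-0.92],-0.4],[[-0.22,-0.43,0],[0,0,-0.92],-0.4],[[-0.27,-0.41,0],[0,0,-0.92],-0.4],[[-0.31,-0.37,0],[0,0,-0.92],-0.4],[[-0.35,-0.34,0],[0,0,-0.92],-0.4],[[-0.39,-0.3,0],[0,0,-0.92],-0.4],[[-0.42,-0.25,0],[0,0,-0.92],-0.4],[[-0.44,-0.21,0],[0,0,-0.92],-0.4],[[-0.46,-0.16,0],[0,0,-0.92],-0.4]]'
```

```text
time: 4.37
tool_pos: [553.4, 45.9, 170.2]
tcp_rot: [3.139, 0.001, 1.818]
contact_force: [-0.4, 0.7, -0.6]
grip_width: 27.5
finger_force: 0.2
```

```bash
python3 -m pendant '[[[-0.47,-0.1,0],[0,0,-0.92],-0.4],[[0,0,0],[0,0,0],-0.4],[[0.06,0,0],[0,0,0],-0.35],[[0,0,0.4],[0,0,0],-0.35],[[0,0,0.8],[0,0,0],-0.35],[[0,0,0.8],[0,0,0],-0.35],[[0,0,0.8],[0,0,-0.5],-0.35],[[0,0.9,0.8],[0,0,-0.5],-0.35],[[0.4,0.9,0],[0,0,-0.5],-0.4],[[0.4,0.9,0],[0,0,-0.5],-0.4]]'
python3 - <<'E'
from h import *
P=K("scene");im=bot.capture("scene");cv2.imwrite("pics/s2.png",im);hsv=cv2.cvtColor(im,cv2.COLOR_BGR2HSV)
m=cv2.inRange(hsv,(20,140,100),(32,255,255))
for c in cv2.findContours(m,0,2)[0]:
    x,y,w,h=cv2.boundingRect(c)
    if cv2.contourArea(c)>15: print(x,y,w,h,onz("s",(x+w/2-.5,y+2.5),180,P))
E
```

```text
time: 5.2
tool_pos: [566.9, 125.8, 279.8]
tcp_rot: [3.135, -0.001, 1.473]
contact_force: [-0.2, 0.6, 0.0]
grip_width: 27.8
finger_force: 0.0
257 198 6 12 [544.87894617  49.25124168 180.        ]
239 194 11 12 [535.16917554   8.52641807 180.        ]
439 175 9 12 [435.32306553 526.3718608  180.        ]
344 136 6 12 [314.87905337 276.29535501 180.        ]
386 44 33 35 [-90.39734513 459.57817499 180.        ]
```

```bash
python3 -m pendant '[[[0.2,0.7,0],[0,0,-0.1],-0.48],[[0.2,0.7,-0.2],[0,0,0],-0.48],[[0.2,0.7,-0.3],[0,0,0],-0.48],[[0.2,0.6,-0.3],[0,0,0],-0.48],[[0.05,0.3,-0.3],[0,0,0],-0.48],[[0,0.1,-0.3],[0,0,0],-0.48],[[0,0,-0.3],[0,0,0],-0.48],[[0,0,-0.2],[0,0,0],-0.48],[[0,0,0],[0,0,0],-0.48],[[0,0,0],[0,0,0],-0.48]]'
python3 - <<'E'
from h import *
P=K("wrist");im=bot.capture("wrist");cv2.imwrite("pics/w3.png",im);hsv=cv2.cvtColor(im,cv2.COLOR_BGR2HSV)
red=cv2.inRange(hsv,(0,140,60),(6,255,255))|cv2.inRange(hsv,(172,120,60),(180,255,255))
for c in cv2.findContours(red,0,2)[0]:
    if cv2.contourArea(c)>100:
        r=cv2.minAreaRect(c); b=cv2.boxPoints(r); q=np.array([onz("w",p,130,P) for p in b]); print(r,cv2.boundingRect(c)); print(q.round(1))
o=bot.get_obs();print(o["tool_pos"],o["tcp_rot"],o["grip_width"])
E
```

```text
time: 6.08
tool_pos: [590.4, 216.8, 219.8]
tcp_rot: [-3.141, 0.0, 1.462]
contact_force: [0.8, -0.2, -0.6]
grip_width: 23.9
finger_force: 0.0
((283.0, 210.5), (121.0, 12.0), 90.0) (277, 150, 13, 122)
[[594.6 274.7 130. ]
 [603.6 273.7 130. ]
 [593.6 174.6 130. ]
 [583.6 175.7 130. ]]
[590.62117232 216.97467845 220.30869354] [ 3.14083804e+00 -1.17846246e-04  1.46157486e+00] 23.818799388231167
```

View pics/w3.png

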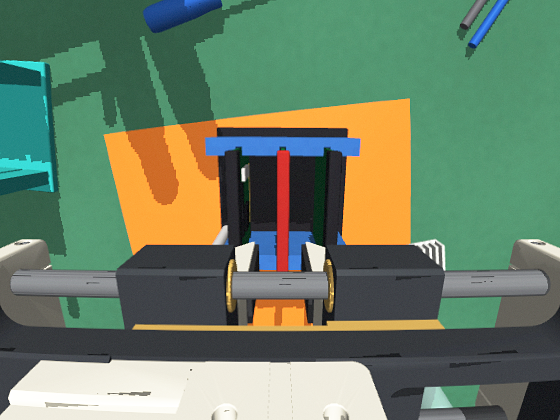

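The red rail (x≈283) runs between the fingers (inner edges ≈ 251/308). It needs about 2 mm in +x, then I descend 99 mm and close.

```bash
python3 -m pendant '[[[0.08,0.06,-0.4],[0,0,0],-0.48],[[0,0,-0.6],[0,0,0],-0.48],[[0,0,-0.6],[0,0,0],-0.48],[[0,0,-0.6],[0,0,0],-0.48],[[0,0,-0.5],[0,0,0],-0.48],[[0,0,-0.4],[0,0,0],-0.48],[[0,0,-0.2],[0,0,0],-0.48],[[0,0,0],[0,0,0],-0.48],[[0,0,0],[0,0,0],-1],[[0,0,0],[0,0,0],-1]]'
```

```text
time: 6.97
tool_pos: [593.4, 219.7, 121.7]
tcp_rot: [3.14, -0.001, 1.462]
contact_force: [0.3, 0.5, -0.2]
grip_width: 15.0
finger_force: 0.0
```

```bash
python3 -m pendant '[[[0,0,0],[0,0,0],-1],[[0,0,0],[0,0,0],-1],[[0,0,0],[0,0,0],-1],[[0,0,0],[0,0,0],-1],[[0,0,0.1],[0,0,0],-1],[[0,0,0.1],[0,0,0],-1],[[0,0,0.1],[0,0,0],-1],[[0,0,0.1],[0,0,0],-1],[[0,0,0.1],[0,0,0],-1],[[0,0,0],[0,0,0],-1]]'
```

```text
time: 7.8
tool_pos: [593.1, 219.7, 136.5]
tcp_rot: [3.141, -0.0, 1.462]
contact_force: [0.3, -0.5, -0.9]
grip_width: 9.6
finger_force: 30.0
```

```bash
python3 -m pendant '[[[0,0,0.3],[0,0,0],-1],[[0,0,0.4],[0,0,0],-1],[[0,0,0.4],[0,0,0],-1],[[0,0,0.4],[0,0,0],-1],[[0,0,0.4],[0,0,0],-1],[[0,0,0.4],[0,0,0],-1],[[0,0,0.4],[0,0,0],-1],[[0,0,0.4],[0,0,0],-1],[[0,0,0.4],[0,0,0],-1],[[0,0,0.3],[0,0,0],-1]]'
python3 - <<'E'
from h import *
P=K("scene");im=bot.capture("scene");cv2.imwrite("pics/s3.png",im)
cv2.imwrite("pics/s3c.png",cv2.resize(im[160:300,140:360],None,fx=3.6,fy=3.6,interpolation=2))
cv2.imwrite("pics/side3.png",bot.capture("side"))
E
```

```text
time: 8.63
tool_pos: [592.9, 219.6, 251.4]
tcp_rot: [3.14, -0.0, 1.462]
contact_force: [0.2, 0.3, -1.5]
grip_width: 9.9
finger_force: 30.0
```

View pics/s3c.png

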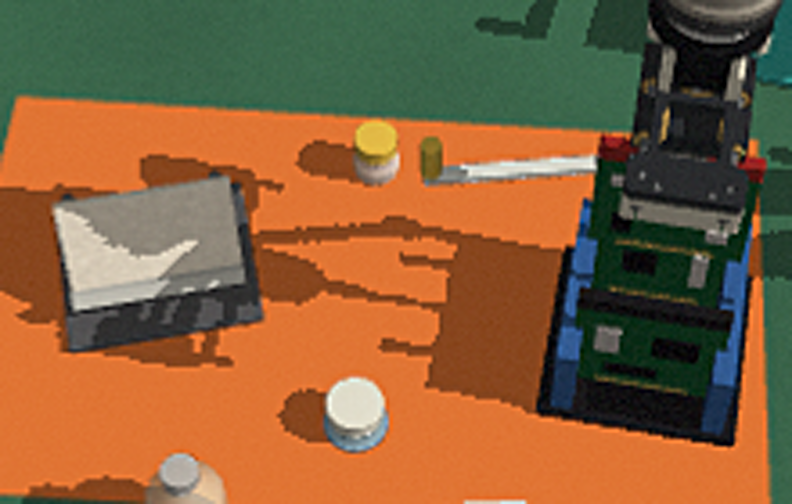

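View pics/side3.png

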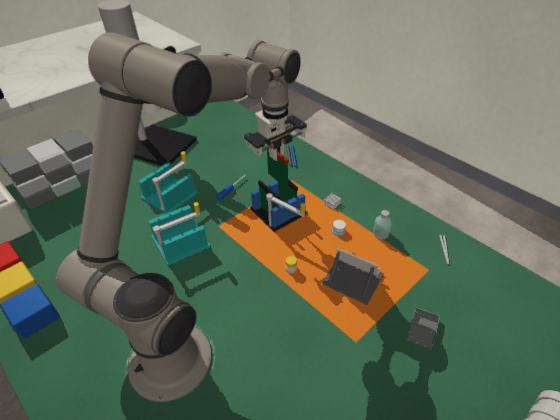

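The card is clear of the rack, held squarely, and the bar is off. I make one composite zoom of the stand (side plus the earlier wrist view) to fix the seat.

Run:
```python
from h import *
a=cv2.imread("pics/side3.png")[240:310,315:395]; b=cv2.imread("pics/w1.png")[145:275,205:315]
cv2.imwrite("pics/st.png",np.hstack([cv2.resize(a,(400,350),interpolation=2),np.zeros((350,4,3),np.uint8),cv2.resize(b,(296,350),interpolation=2)]))
```

```text
(no output)
```

View pics/st.png

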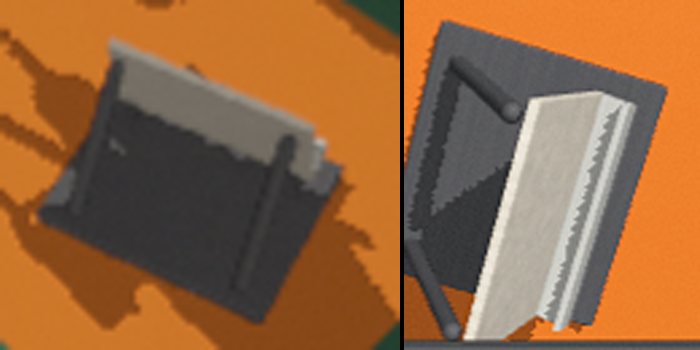

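The side crop shows the plate's top corners at about (337,248.4) and (378.6,266.4). In the wrist crop, the +y top front corner is at (254.4,182.2) and the +y foot corner at (278.2,179.2).

Run:
```python
from h import *
import pickle
W=pickle.load(open("w1.pkl","rb")); S=K("side"); C=K("scene")
f=lambda P,u,v,h:onz("",(u-.5,v-.5),h,P)
print("side top",f(S,337,248.4,110),f(S,378.6,266.4,110))
print("wrist top+y",f(W,254.4,182.2,110),"foot+y",f(W,278.2,179.2,35),"foot -y dir",f(W,255.9,262.1,35))
print(tri([("",(337-.5,248),S),("",(203.1,208.5),C),("",(253.9,181.7),W)]))
print("top at other end", f(W,231.4,270.6,110))
```

```text
side top [ 533.07726042 -103.89060657  110.        ] [ 566.82679699 -232.30163768  110.        ]
wrist top+y [ 533.08077795 -102.90891422  110.        ] foot+y [559.87968092 -95.00533263  35.        ] foot -y dir [ 597.75501254 -219.4999408    35.        ]
(array([ 532.862258  , -103.53738172,  109.86420417]), [np.float64(0.5021910276192948), np.float64(0.4489137525256121), np.float64(0.6344221711093818)])
top at other end [ 565.4907641  -213.81284445  110.        ]
```

The three views agree: plate corner within 0.6 mm, seat ≈ (577,−158,35), stand yaw 0.27. The seated TCP is therefore about (541.6,−168.2,140.4), with a lean of 0.35. I carry the card over, keeping +x of the bar knob.

```bash
python3 -m pendant '[[[0,-0.3,0],[0,0,0],-1],[[0,-0.6,0],[0,0,0],-1],[[0,-0.8,0],[0,0,0.1],-1],[[0,-0.8,0],[0,0,0.1],-1],[[0,-0.8,0],[0,0,0.1],-1],[[0,-0.8,0],[0,0,0.1],-1],[[0,-0.8,0],[0,0,0.1],-1],[[0,-0.8,0],[0,0,0.1],-1],[[0,-0.8,0],[0,0,0.1],-1],[[0,-0.8,0],[0,0,0.1],-1]]'; python3 -m pendant '[[[0,-0.8,0],[0,0,0.2],-1],[[0,-0.8,0],[0,0,0.3],-1],[[-0.2,-0.8,0],[0,0,0.3],-1],[[-0.3,-0.8,0],[0,0,0.3],-1],[[-0.3,-0.8,0],[0,0,0.3],-1],[[-0.3,-0.7,0],[0,0,0.3],-1],[[-0.3,-0.5,0],[0,0,0.3],-1],[[-0.2,-0.3,0],[0,0,0.3],-1],[[-0.1,-0.2,0],[0,0,0.1],-1],[[0,0,0],[0,0,0],-1]]'
```

```text
time: 9.57
tool_pos: [592.0, -1.2, 248.6]
tcp_rot: [-3.14, 0.0, 1.559]
contact_force: [0.2, -0.6, -1.7]
grip_width: 9.9
finger_force: 30.0
time: 10.4
tool_pos: [540.8, -171.7, 249.0]
tcp_rot: [-3.14, -0.001, 1.844]
contact_force: [0.4, -0.0, -1.2]
grip_width: 9.6
finger_force: 30.0
```

Yaw is right. Now I tilt back and check the hover pose.

```bash
python3 -m pendant '[[[-0.04,0,0],[0.078,-0.281,0],-1],[[-0.04,0,0],[0.078,-0.281,0],-1],[[-0.04,0,0],[0.078,-0.281,0],-1],[[-0.04,0,0],[0.078,-0.281,0],-1],[[-0.04,0,0],[0.078,-0.281,0],-1],[[-0.04,0,0],[0.078,-0.281,0],-1],[[-0.04,0,0],[0.078,-0.281,0],-1],[[-0.04,0,-0.2],[0.078,-0.281,0],-1],[[-0.04,0,-0.4],[0.078,-0.281,0],-1],[[0,0,-0.4],[0.078,-0.281,0],-1]]'
cat > e.py <<'E'
from h import *
from scipy.spatial.transform import Rotation as R
import sys
o=bot.get_obs(); p=np.array(o["tool_pos"]); M=R.from_euler("xyz",o["tcp_rot"]).as_matrix()
a=.272; sx=np.array([np.cos(a),np.sin(a),0]); sy=np.array([-np.sin(a),np.cos(a),0]); z=np.array([0,0,1])
n=np.cos(.35)*sx+np.sin(.35)*z; u=-np.sin(.35)*sx+np.cos(.35)*z
seat=np.array([577.1,-158.3,35]); org=p+M[:,2]*111.7; e=org-seat-1.5*n
print("tool",p.round(1),"card foot error n,y,u:",(e@n).round(1),(e@sy).round(1),(e@u).round(1))
up=-M[:,2]; print("lean",np.arctan2(-(up@sx),up[2]).round(3),"side lean",(up@sy).round(3),"yaw err",np.arcsin(M[:,1]@sy).round(3), "F",np.round(o["contact_force"],1))
t=np.array([float(v) for v in sys.argv[1:4]])-[e@n,e@sy,e@u]
print("shift to target (units of 30mm):",((t[0]*n+t[1]*sy+t[2]*u)/30).round(3))
E
python3 e.py 6 0 50; python3 e.py 5 0 3
```

```text
time: 11.23
tool_pos: [531.1, -169.8, 219.6]
tcp_rot: [2.79, 0.002, 1.846]
contact_force: [0.4, -0.5, -1.2]
grip_width: 10.0
finger_force: 30.0
tool [ 531.1 -169.8  219.6] card foot error n,y,u: 17.5 1.2 78.0
lean 0.352 side lean 0.001 yaw err 0.004 F [ 0.4 -0.5 -1.2]
shift to target (units of 30mm): [-0.029 -0.049 -1.007]
tool [ 531.1 -169.8  219.6] card foot error n,y,u: 17.5 1.2 78.0
lean 0.352 side lean 0.001 yaw err 0.004 F [ 0.4 -0.5 -1.2]
shift to target (units of 30mm): [ 0.459  0.087 -2.49 ]
```

```bash
python3 -m pendant '[[[0,-0.01,-0.2],[0,0,0],-1],[[-0.01,-0.01,-0.3],[0,0,0],-1],[[-0.01,-0.02,-0.3],[0,0,0],-1],[[-0.01,-0.01,-0.2],[0,0,0],-1],[[0.06,0.02,-0.18],[0,0,0],-1],[[0.08,0.02,-0.22],[0,0,0],-1],[[0.08,0.02,-0.22],[0,0,0],-1],[[0.08,0.02,-0.22],[0,0,0],-1],[[0.06,0.02,-0.18],[0,0,0],-1],[[0.02,0,-0.06],[0,0,0],-1]]'
python3 e.py 5 0 2
python3 - <<'E'
from h import *
a=bot.capture("scene");b=bot.capture("side");cv2.imwrite("pics/s4.png",a);cv2.imwrite("pics/side4.png",b)
cv2.imwrite("pics/s4c.png",np.hstack([cv2.resize(a[150:270,140:230],(450,600),interpolation=2),cv2.resize(b[210:330,320:390],(350,600),interpolation=2)]))
E
```

```text
time: 12.07
tool_pos: [541.5, -168.5, 156.2]
tcp_rot: [2.793, 0.001, 1.846]
contact_force: [-0.6, 0.1, -2.0]
grip_width: 10.0
finger_force: 30.0
tool [ 541.5 -168.5  156.2] card foot error n,y,u: 5.1 -0.2 14.8
lean 0.349 side lean -0.001 yaw err 0.004 F [-0.6  0.1 -2. ]
shift to target (units of 30mm): [ 0.136  0.044 -0.403]
```

View pics/s4c.png

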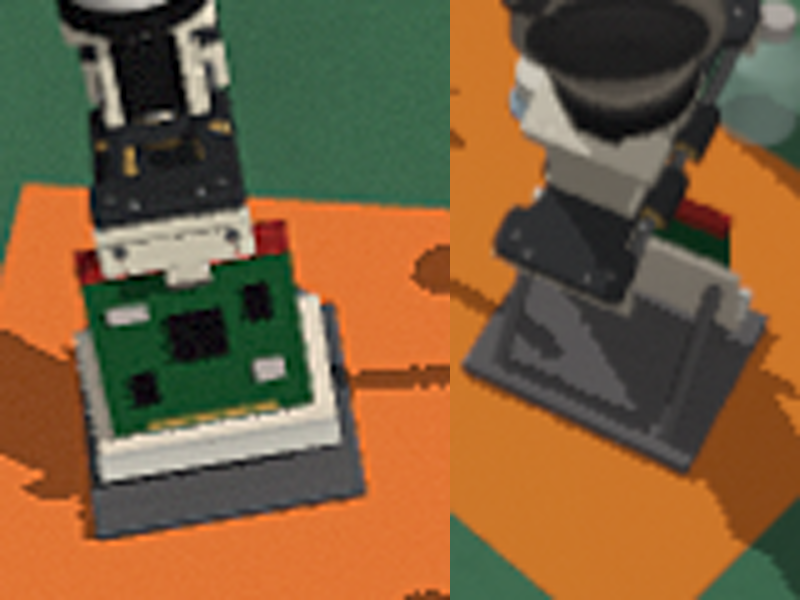

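The card hangs centred (about 1–2 mm left), parallel to the plate and just above the ledge. I descend slowly.

```bash
python3 -m pendant '[[[0.01,0.06,-0.08],[0,0,0],-1],[[0.02,0.01,-0.08],[0,0,0],-1],[[0.02,0.01,-0.08],[0,0,0],-1],[[0.02,0.01,-0.08],[0,0,0],-1],[[0.02,0.01,-0.06],[0,0,0],-1],[[0.01,0,-0.03],[0,0,0],-1],[[0,0,0],[0,0,0],-1],[[0,0,0],[0,0,0],-1],[[0,0,0],[0,0,0],-1],[[0,0,0],[0,0,0],-1]]'; python3 e.py 0 1.5 0
```

```text
time: 13.0
tool_pos: [544.6, -166.0, 145.2]
tcp_rot: [2.791, 0.002, 1.846]
contact_force: [1.0, 0.4, -1.1]
grip_width: 10.0
finger_force: 30.0
tool [ 544.6 -166.   145.2] card foot error n,y,u: 4.9 1.3 3.2
lean 0.35 side lean 0.001 yaw err 0.004 F [ 1.   0.4 -1.1]
shift to target (units of 30mm): [-0.115 -0.025 -0.158]
```

```bash
python3 -m pendant '[[[-0.03,-0.01,-0.01],[0,0,0],-1],[[-0.03,-0.01,-0.01],[0,0,0],-1],[[-0.03,-0.01,-0.01],[0,0,0],-1],[[-0.02,0,-0.01],[0,0,0],-1],[[0,0,0],[0,0,0],-1],[[0.01,0,-0.03],[0,0,0],-1],[[0.01,0,-0.03],[0,0,0],-1],[[0,0,0],[0,0,0],-1],[[0,0,0],[0,0,0],-1],[[0,0,0],[0,0,0],-1]]'; python3 e.py 0 1.5 0
```

```text
time: 13.83
tool_pos: [541.9, -166.8, 142.0]
tcp_rot: [2.791, 0.002, 1.846]
contact_force: [1.9, 0.8, -1.2]
grip_width: 9.5
finger_force: 30.0
tool [ 541.9 -166.8  142. ] card foot error n,y,u: 1.3 1.2 1.2
lean 0.35 side lean 0.0 yaw err 0.004 F [ 1.9  0.8 -1.2]
shift to target (units of 30mm): [-0.027  0.003 -0.054]
```

```bash
python3 -m pendant '[[[0.01,0,-0.03],[0,0,0],-1],[[0,0,-0.01],[0,0,0],-1],[[0.01,0,-0.03],[0,0,0],-1],[[0,0,0],[0,0,0],-1],[[0,0,0],[0,0,0],-1],[[0,0,0],[0,0,0],-1],[[0,0,0],[0,0,0],-1],[[0,0,0],[0,0,0],-1],[[0,0,0],[0,0,0],-1],[[0,0,0],[0,0,0],-1]]'; python3 e.py 0 1.5 0
```

```text
time: 14.67
tool_pos: [542.4, -166.6, 140.6]
tcp_rot: [2.791, 0.002, 1.846]
contact_force: [-2.2, 1.8, 5.9]
grip_width: 9.9
finger_force: 30.0
tool [ 542.4 -166.6  140.6] card foot error n,y,u: 1.3 1.3 -0.3
lean 0.351 side lean 0.0 yaw err 0.004 F [-2.2  1.8  5.9]
shift to target (units of 30mm): [-0.045 -0.004 -0.006]
```

The foot is on the ledge (≈7 N up). A touch more into the plate, then release.

```bash
python3 -m pendant '[[[-0.03,-0.01,-0.01],[0,0,0],-1],[[-0.02,0,-0.01],[0,0,0],-1],[[0,0,0],[0,0,0],-1],[[0,0,0],[0,0,0],-1],[[0,0,0],[0,0,0],-1],[[0,0,0],[0,0,0],-1],[[0,0,0],[0,0,0],-1],[[0,0,0],[0,0,0],-1],[[0,0,0],[0,0,0],-1],[[0,0,0],[0,0,0],-1]]'; python3 e.py 0 1.5 0
```

```text
time: 15.5
tool_pos: [542.0, -166.8, 140.4]
tcp_rot: [2.789, 0.002, 1.846]
contact_force: [4.2, 4.8, 4.9]
grip_width: 9.3
finger_force: 30.0
tool [ 542.  -166.8  140.4] card foot error n,y,u: 1.1 1.1 -0.3
lean 0.353 side lean 0.001 yaw err 0.004 F [4.2 4.8 4.9]
shift to target (units of 30mm): [-0.039  0.001 -0.004]
```

```bash
python3 -m pendant '[[[0,0,0],[0,0,0],-0.75],[[0,0,0],[0,0,0],-0.7],[[0,0,0],[0,0,0],-0.6],[[0,0,0],[0,0,0],-0.5],[[0,0,0],[0,0,0],-0.4],[[0,0,0],[0,0,0],-0.4],[[0,0,0],[0,0,0],-0.4],[[0,0,0],[0,0,0],-0.4],[[0,0,0],[0,0,0],-0.4],[[0,0,0],[0,0,0],-0.4]]'; python3 e.py 0 1.5 60
python3 - <<'E'
from h import *
for n in("scene","side"): cv2.imwrite(f"pics/{n}5.png",bot.capture(n))
b=cv2.imread("pics/scene4.png") if 0 else cv2.imread("pics/s4.png"); a=cv2.imread("pics/scene5.png")
# red rail and green board extents, numerically
h=cv2.cvtColor(a,cv2.COLOR_BGR2HSV)[195:260,140:225]; m=cv2.inRange(h,(0,140,60),(6,255,255))|cv2.inRange(h,(172,120,60),(180,255,255))
ys,xs=np.nonzero(m); print(len(xs),xs.min()+140,xs.max()+140,ys.min()+195,ys.max()+195)
E
```

```text
time: 16.33
tool_pos: [540.9, -167.1, 139.3]
tcp_rot: [2.792, 0.002, 1.846]
contact_force: [0.4, -0.1, 0.4]
grip_width: 27.8
finger_force: 0.0
tool [ 540.9 -167.1  139.3] card foot error n,y,u: -0.7 1.2 -0.9
lean 0.35 side lean 0.0 yaw err 0.004 F [ 0.4 -0.1  0.4]
shift to target (units of 30mm): [-0.652 -0.171  1.916]
63 157 198 198 209
```

Released with no contact force. I withdraw along the card's plane, then up and away.

```bash
python3 -m pendant '[[[-0.03,-0.01,0.09],[0,0,0],-0.4],[[-0.07,-0.02,0.19],[0,0,0],-0.4],[[-0.1,-0.03,0.28],[0,0,0],-0.4],[[-0.13,-0.04,0.38],[0,0,0],-0.4],[[-0.16,-0.05,0.47],[0,0,0],-0.4],[[-0.16,-0.05,0.47],[0,0,0],-0.4],[[-0.16,-0.05,0.6],[0,0,0],-0.4],[[-0.3,0,0.6],[0,0,0],-0.4],[[-0.4,0,0.6],[0,0,0],-0.4],[[0,0,0],[0,0,0],-0.4]]'
python3 - <<'E'
from h import *
a=bot.capture("scene");b=bot.capture("side");cv2.imwrite("pics/s6.png",a);cv2.imwrite("pics/side6.png",b)
P=K("scene"); n=.272; sx=np.array([np.cos(n),np.sin(n),0]);sy=np.array([-np.sin(n),np.cos(n),0]);z=np.array([0,0,1])
nn=np.cos(.35)*sx+np.sin(.35)*z;u=-np.sin(.35)*sx+np.cos(.35)*z;seat=np.array([577.1,-158.3,35])
for nm,im in(("scene",a),("side",b)):
    pr=proj(nm,[seat+6.5*nn+s*55*sy+k*u for s,k in((-1,104),(1,104),(-1,120),(1,120))]+[seat-3.5*nn+s*55*sy+120*u for s in(-1,1)])
    hs=cv2.cvtColor(im,cv2.COLOR_BGR2HSV); m=cv2.inRange(hs,(0,140,60),(6,255,255))|cv2.inRange(hs,(172,120,60),(180,255,255))
    x0,y0=(pr.min(0)-12).astype(int);x1,y1=(pr.max(0)+12).astype(int); ys,xs=np.nonzero(m[y0:y1,x0:x1])
    print(nm,"predicted box",pr.min(0).round(1),pr.max(0).round(1),"seen",(xs.min()+x0,ys.min()+y0),(xs.max()+x0,ys.max()+y0),len(xs))
cv2.imwrite("pics/fin.png",np.hstack([cv2.resize(a[180:290,140:360],(660,330),interpolation=2)]))
E
```

```text
time: 17.27
tool_pos: [495.4, -175.5, 254.1]
tcp_rot: [2.788, 0.007, 1.846]
contact_force: [0.1, -0.4, 0.3]
grip_width: 27.8
finger_force: 0.0
scene predicted box [155.5 196.3] [198.6 210.1] seen (np.int64(157), np.int64(198)) (np.int64(198), np.int64(209)) 267
side predicted box [337.8 241.6] [374.9 259.3] seen (np.int64(352), np.int64(247)) (np.int64(374), np.int64(260)) 105
```

Run:
```python
from h import *
o=bot.get_obs();print(o["time"],o["tool_pos"],o["contact_force"],o["finger_force"])
```

```text
17.3667 [ 495.55479138 -174.96071211  250.91897071] [-0.88265084  0.08048516  0.17981124] 0.0
```

The rail is where it should be in both views (within about 2 px; the arm partly hides it in the side view), and the gripper is clear. I hand in.

```bash
python3 -c "
from plant import bot
print(bot.close_job())"
```

```text
the job is handed in; nothing more can be done
None
```

The job is handed in at about 17 s: bar swung clear to about 1.26 rad, red-railed card drawn out, set on the stand, released with the gripper clear, and its rail seen within about 2 px of the seated position in the scene camera; no verdict came back.

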